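# Press a tube's end plug home with the bench quick clamp

## Task

A square tube lies in the bed of the bolted-down quick clamp with its end plug still standing proud. Press the plug fully home by squeezing the clamp's sprung trigger towards its fixed grip, stroke by stroke, easing off as soon as you feel it seat so that the plug is not overloaded; do not push on the ram, the plug or the tube by hand. Then press the release tab down so that the ram springs all the way back, and leave the tube lying in its bed and the things lying about undisturbed.

Things in the scene. Friction and masses are not known exactly. Their poses are not given: they have to be found in the camera images.
- clamp: Ratchet quick clamp bolted to the bench: base 360 x 90 x 12 mm. Origin under the base, on the ram's line; x along the ram to the fixed jaw (pressing is +x), z up. In mm here: jaw face at x 165; tube bed x 53..165, top z 22; housing x -165..-25, y -23..23, up to z 89; on it the black fixed grip x -92..-76, y -11..11, up to z 167, the trigger in front of it and the release tab behind.
- grip_back (a point): Middle of the rear face of the fixed grip (the face away from the fixed jaw), 145 mm above the bench: the place for one finger in a squeeze. The grip does not give.
- trigger_face (a point): Front face (towards the fixed jaw) of the black trigger, 65 mm above its pivot and about 145 mm above the bench; moves with it. The trigger is 22 mm wide (y), 10 mm thick, tip up to z 166. Along the clamp's x the point lies 53 mm from grip_back at rest, 31 mm fully squeezed. A finger is put in front of it from above, tips about 15 mm below the point.
- trigger (a joint): Trigger angle: 0 at rest (leaning to the fixed jaw), 0.34 rad fully squeezed. Its spring takes about 4 N at trigger_face at rest, 6 N squeezed, and swings it back. 1 mm at trigger_face drives the ram 0.85 mm, after 6 mm of lost motion. A full stroke gains two ratchet steps of 6 mm, a shorter one one or none; the ratchet holds the ram as the trigger goes back.
- ram: The ram: toothed steel bar 16 x 12 mm, 42 mm above the bench, running along the clamp's x through the housing; its tail stands out behind. Origin: centre of the rubber pad's face (unpressed), at the clamp's x = 6 mm when fully back; travel at most 56 mm. A spring of about 3 N draws it back when the ratchet lets go.
- tab_top (a point): Top centre of the release tab, a steel thumb paddle 32 mm (along the clamp's x) by 30 mm, about 128 mm above the bench, 58 mm behind grip_back. It is pressed straight down.
- tube: Loose square steel tube 40 x 40 x 110 mm, 0.2 to 0.3 kg, lying in the clamp's bed along the clamp's x. Origin at the centre of its underside; its own y runs along its length to the fixed jaw; the plugged end is 55 mm to -y. It may stand up to 8 mm short of the fixed jaw and slides up to it when pressed.
- plug (a joint): How far the grey plastic plug (head 40 x 40 x 5 mm) still stands out of the tube's end that faces the ram, m: 0 is fully home, head against the tube. It slides in at about 7 N and stays where it is left; once home the force just rises. It cracks if the ram presses on it with more than 25 N.
- bolt: Loose hex bolt, 17 x 57 x 15 mm, lying beside the clamp; origin under its middle. Bystander.
- punch: Loose steel centre punch, 124 x 11 x 11 mm, lying beside the clamp; origin under its middle. Bystander.
- ram_pad: Round rubber pad, 30 mm across, on the front of the ram; it gives on a spring of 5 N per mm of ram travel (10 mm at most). Origin: centre of its face. With the idle ram the trigger takes up to about 10 N at trigger_face; beyond that the pad presses with about 1.2 times the added force.
- tab (a joint): How far the release tab is pressed, m: 0 up, 0.008 fully down. Takes 2 to 4 N (up to 15 N under load), lets go of the ratchet beyond 0.004 and springs up again; hold it down for a second or two until the ram is back. It works only with the trigger at rest. It bobs by 2 mm as the ratchet clicks.
- nut: Loose hex nut, 19 x 22 x 18 mm, lying beside the clamp's housing; origin under its middle. Bystander.
Things that resemble listed ones, but are neither listed nor needed, are in the scene too. Leave any red look-alike of the tube alone.

How it is judged:
On the way, in this order (a step that is already met when the one before it is completed fails the run):
1. the plug is pressed fully home (within 2 mm) (value of joint plug below 0.002 m), for 0.2 s.
2. the ram has sprung back to its stop (within 4 mm) (x of ram in the frame of clamp below 0.01 m), for 0.2 s.
At the end, for the whole second after the job is handed in: The plug is fully home in the tube (within 2 mm), the ram is back at its stop (within 4 mm), the trigger is at rest, and the tube lies still, flat in the clamp's bed (not lifted by more than 4 mm, no more than 15 mm from the fixed jaw) (value of joint plug below 0.002 m and x of ram in the frame of clamp below 0.01 m and value of joint trigger below 0.05 rad and x of tube in the frame of clamp above 0.095 m and z of tube in the frame of clamp below 0.026 m and linear speed of tube below 0.01 m/s); the robot touches nothing.
It fails at once if the ram presses on the plug with more than 25 N (contact force between ram and tube above 25 N).
It fails at once if the robot pushes on the ram by hand (over 2 N) (contact force between any of the fingers, the arm and ram above 2 N).
It fails at once if the robot pushes on the tube or its plug by hand (over 2 N) (contact force between any of the fingers, the arm and tube above 2 N).
It fails at once if a bystander (bolt, punch or nut) is moved by more than 20 mm (distance of any of bolt, punch, nut from where it was at the start of the episode above 0.02 m).
It also fails if it takes over 64 s, if anything falls off the work surface, if the arm or the gripper's body presses on something with over 40 N, if the wrist force passes 120 N, or if a joint passes its speed limit or range.

## Robot

A 7-joint arm with a two-finger parallel gripper is mounted at the origin on a cart in front of the work surface, level with it; the furniture and walls round the work are solid. World frame = base frame: x ahead of the robot, y to its left, z up, the work surface at z = 0. Lengths are in m, angles in rad, forces in N, time in s.
With the tool pointing down it reaches from about 0.4 to 0.85 m from the base axis. Payload 4.5 kg.
Tool frame: the origin (TCP) lies on the centre line of the jaws, within the pads' length; the fingertips stand 8 mm ahead of it and the grasp point (between the pads) lies 11 mm behind it; z points along the fingers, x is the direction in which the jaws open and shut, and the axes are right-handed (so a half turn about z gives the same grasp; the last joint's range is limited). The gripper opens to 88 mm and grips with 3 to 60 N. Pads are 18 mm wide; open, the fingers measure 123 mm over their backs; the gripper's body (75 mm by 187 mm) begins 45 mm behind the grasp point.
Start: joints at [-1.313, 0.689, -0.195, 1.565, 0.157, 0.902, -0.215], TCP at [0.139, 0.609, 0.247] pointing down, gripper open.
Joint ranges: [-3.01, 3.01], [-0.46, 2.08], [-1.47, 1.51], [0.13, 2.56], [-1, 4.14], [0.04, 2.09], [-2.66, 2.66]. Speed limits (rad/s): [2.57, 2.57, 3.14, 3.14, 3.14, 3.14, 3.14].

## Interface

Orientations are given as a unit quaternion [x, y, z, w].
In Python, from plant import r gives the robot as it stands.
- The arm moves only by the shell command python3 -m pendant 'ROWS' [FORCE]. ROWS is JSON, a list of rows, each a list of 3 entries, a list of its own where there are three numbers: the turn, a rotation vector about the tool's x, y, z in rad, then the shift along the tool's x, y, z in m, then the opening, from 0 (shut) to 1 (fully open). In form: [[[wx, wy, wz], [tx, ty, tz], claw], ...]. A call has 1 to 10 rows; each row is the pose to reach, as a shift and turn from the pose commanded when the call began, along the tool's axes at that moment; what a row does not reach only later rows make up. A row lasts 1/10 s, in which the tool goes at most 50 mm and 8.59 degrees, less where a joint would pass 70% of its speed; a pose out of reach is approached as far as the arm can. A call with a gripper value outside its range is refused whole. The fingers move at their own pace and stop on an object; FORCE is the grip in N (left out, the last holds). Time passes only in rows, so rows that repeat a pose let the fingers close. It gives the time, the measured TCP pose, the force and the opening at its end, in the units of the state.
- r.get_state(): the state, without advancing time (a new reading comes with each control period).
- r.snapshot(name): name is "scene" or "top" or "wrist"; returns a dict with "image" (480x640x3 uint8, red, green, blue), "mtx" (3x3 intrinsics, pixels), "R" (3x3) and "t" (3): a world point X has camera coordinates R X + t; the wrist camera has in their place "T_tool_cam" (4x4, takes a point from camera to tool coordinates, whose origin is the TCP and whose axes are the tool frame's). Camera axes: x right, y down, z forward; pixel columns grow to the right and rows downward; lengths in m; the calibration is good to about 2 mm. A picture is of the moment at which its call begins: read the wrist's pose just before it. There is no depth.
- r.finish_job(): hands the job in, once; it reports no verdict.
The state is a dict: "clock": time; "q": joint angles; "qd": joint speeds; "joint_torque": joint torques, N m; "tool_pos": TCP position; "eef_rot": TCP orientation; "contact_force": force on the tool from outside, world axes, zero at the start; "moment": the same for the moment, N m; "opening": opening from 0.0 (shut) to 1.0 (fully open).
Only numpy, scipy, OpenCV 4.12 (cv2) and the standard library are available. Lean on these libraries where they do the work, as an engineer would, in place of code of your own. Each camera call takes 0.05 s, during which the arm holds its last target. There are 200 camera calls.

## Working session

There is one attempt and no reset: what is moved stays moved. The work goes in short steps, Python scripts to look and compute and a shell command to move; the robot and the scene stay as the last step left them, time stands still between calls to the robot, and variables do not carry over. Pictures are saved under pics/ and viewed, about 8 in all and at most 12, crops included, and the job is handed in when it is done.

```bash
mkdir -p pics
python3 - <<'E'
from plant import r
import cv2,pickle
s=r.get_state();print({k:s[k] for k in('clock','tool_pos','eef_rot','contact_force','opening')})
for n in("scene","top"):
    d=r.snapshot(n);cv2.imwrite(f"pics/{n}0.png",d["image"][:,:,::-1]);pickle.dump(d,open(f"{n}0.pkl","wb"));print(n,d["R"],d["t"],d["mtx"])
E
```

```text
{'clock': 0.0, 'tool_pos': array([0.13863067, 0.60880688, 0.24590581]), 'eef_rot': array([ 7.81613984e-01,  6.23761769e-01, -6.64631076e-04,  6.27172708e-04]), 'contact_force': array([ 0.4711946 ,  0.05851253, -0.51880137]), 'opening': 1.001446272841029}
scene [[ 0.84759965 -0.53047876 -0.01292712]
 [-0.38617281 -0.59995315 -0.70066167]
 [ 0.36393047  0.5988727  -0.71337655]] [-0.3694678   0.38953345  0.65134192] [[493.23676029   0.         325.55047836]
 [  0.         493.23676029 239.73286981]
 [  0.           0.           1.        ]]
top [[-0.01845387 -0.99897591  0.04131089]
 [-0.98254587  0.01047001 -0.18572557]
 [ 0.18510284 -0.0440172  -0.98173287]] [0.14423894 0.57685805 0.86382501] [[437.16780441   0.         313.37985299]
 [  0.         437.16780441 247.04826348]
 [  0.           0.           1.        ]]
```

View pics/scene0.png

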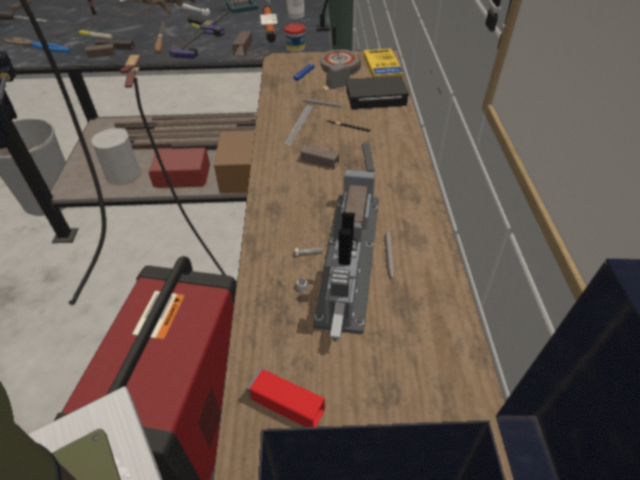

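View pics/top0.png

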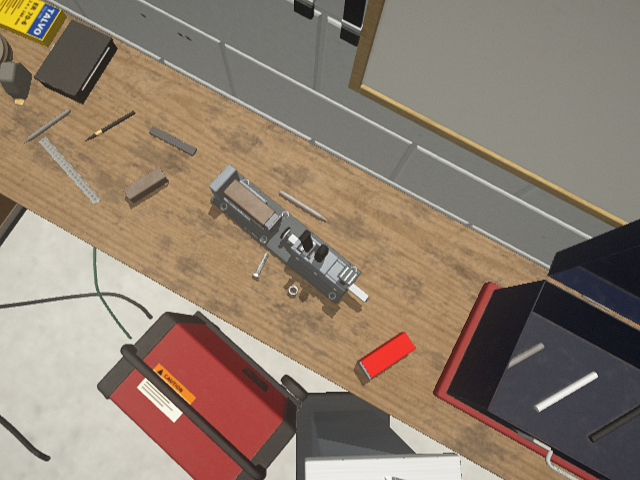

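The top view shows the clamp from about (225,180), the jaw, to (365,295), the ram tail. The black grip and trigger are near (305-320,245), the tab is near (348,272), the bolt at (260,265), the nut at (293,290) and the punch at (302,206). I'll enlarge both views.

Run:
```python
import cv2,numpy as np
a=cv2.imread("pics/top0.png")[155:315,200:380];b=cv2.imread("pics/scene0.png")[160:350,280:400]
a=cv2.resize(a,None,fx=3,fy=3,interpolation=2);b=cv2.resize(b,None,fx=2.5,fy=2.5,interpolation=2)
h=max(a.shape[0],b.shape[0]);c=np.zeros((h,a.shape[1]+b.shape[1],3),np.uint8)
c[:a.shape[0],:a.shape[1]]=a;c[:b.shape[0],a.shape[1]:]=b;c=c[:, :];print(c.shape)
cv2.imwrite("pics/crop0.png",cv2.resize(c,(800,int(h*800/c.shape[1]))));print(800/c.shape[1])
```

```text
(480, 840, 3)
0.9523809523809523
```

View pics/crop0.png

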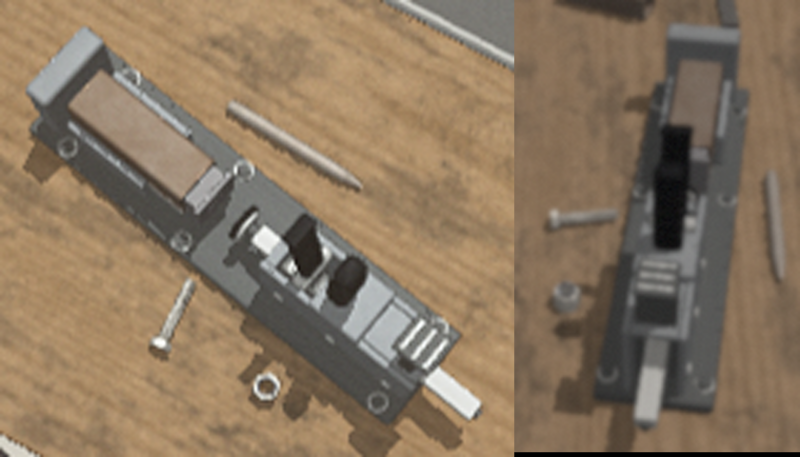

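The crop shows the base corners, bolt heads, tab (slats around (425,342)), grip tip (352,266) and trigger tip (303,224). I'll fit the clamp pose by least squares from these.

```bash
cat > fit.py <<'E'
import pickle,numpy as np
from scipy.optimize import least_squares
T=pickle.load(open("top0.pkl","rb"));S=pickle.load(open("scene0.pkl","rb"))
tp=lambda u,v:(u/2.857+200,v/2.857+155); sp=lambda u,v:((u-514)/2.381+280,v/2.381+160)
obs=[(T,tp(392,418),(-180,45,12)),(T,tp(461,335),(-180,-45,12)),(T,tp(425,343),(-150,0,128)),(T,tp(352,266),(-84,0,167)),
(T,tp(33,128),(180,45,12)),(S,sp(597,398),(-180,45,12)),(S,sp(712,407),(-180,-45,12)),(S,sp(748,89),(180,-45,12)),(S,sp(670,166),(-84,0,167)),(S,sp(658,276),(-150,0,128))]
def proj(d,X):
    c=d["R"]@X+d["t"];p=d["mtx"]@c;return p[:2]/p[2]
def W(p,c):
    a=p[2];return np.array([p[0]+np.cos(a)*c[0]-np.sin(a)*c[1],p[1]+np.sin(a)*c[0]+np.cos(a)*c[1],c[2]])
def f(p):return np.concatenate([proj(d,W(p,np.array(c)/1000))-u for d,u,c in obs])
s=least_squares(f,[.6,.1,1.],loss='soft_l1')
P=s.x
if __name__=="__main__":
    print(P,np.round(f(P).reshape(-1,2),1).tolist())
    for n,c in dict(grip=(-92,0,145),trig=(-39,0,145),tab=(-150,0,128)).items(): print(n,W(P,np.array(c)/1000).round(4))
    # bystanders
    for n,(u,v) in dict(bolt=(175,315),nut=(266,386),punchA=(230,105),punchB=(360,187)).items():
        x=np.linalg.inv(T["mtx"])@[*tp(u,v),1];dr=T["R"].T@x;o=-T["R"].T@T["t"];X=o+dr*(.01-o[2])/dr[2];print(n,X.round(3))
E
python3 fit.py
python3 - <<'E'
from plant import r
from scipy.spatial.transform import Rotation as R
s=r.get_state();print(R.from_quat(s['eef_rot']).as_matrix().round(3))
print(r.snapshot("wrist")["T_tool_cam"])
E
```

```text
[0.61133727 0.19078069 0.8657829 ] [[1.2, 3.4], [2.9, 0.2], [-1.9, -2.3], [-2.0, -1.1], [-0.0, 0.5], [-2.7, 0.7], [0.5, 2.9], [0.2, 0.9], [0.2, -1.3], [0.0, -1.7]]
grip [0.5517 0.1207 0.145 ]
trig [0.5861 0.1611 0.145 ]
tab [0.5141 0.0765 0.128 ]
bolt [0.548 0.247 0.01 ]
nut [0.493 0.179 0.01 ]
punchA [0.713 0.205 0.01 ]
punchB [0.646 0.105 0.01 ]
[[ 0.222  0.975 -0.   ]
 [ 0.975 -0.222 -0.002]
 [-0.002  0.    -1.   ]]
[[ 9.99999899e-01  2.13768734e-04  3.95050466e-04 -4.79577113e-04]
 [-3.20980198e-04  9.55323540e-01  2.95561889e-01 -7.60653595e-02]
 [-3.14219119e-04 -2.95561986e-01  9.55323512e-01 -1.37654332e-01]
 [ 0.00000000e+00  0.00000000e+00  0.00000000e+00  1.00000000e+00]]
```

```bash
python3 -m pendant '[[[0,0,0.12],[-0.03,0.04,-0.01],1],[[0,0,0.24],[-0.06,0.08,-0.014],1],[[0,0,0.36],[-0.09,0.12,-0.014],1],[[0,0,0.48],[-0.12,0.16,-0.014],1],[[0,0,0.48],[-0.15,0.2,-0.014],1],[[0,0,0.48],[-0.18,0.24,-0.014],1],[[0,0,0.48],[-0.205,0.28,-0.014],1],[[0,0,0.48],[-0.23,0.32,-0.014],1],[[0,0,0.48],[-0.255,0.36,-0.014],1],[[0,0,0.48],[-0.28,0.4,-0.014],1]]' 20
cat > look.py <<'E'
import numpy as np
from plant import r
from fit import P
from scipy.spatial.transform import Rotation as R
def off(P=P):
    s=r.get_state();M=R.from_quat(s['eef_rot']).as_matrix();a=P[2]
    C=np.array([[np.cos(a),-np.sin(a),0],[np.sin(a),np.cos(a),0],[0,0,1]])
    d=C.T@(s['tool_pos']-[P[0],P[1],0])
    print('t',s['clock'],'tcp in clamp',(d*1000).round(1),'open',round(s['opening']*88,1),'F clamp axes',(C.T@s['contact_force']).round(1))
    print('tool axes in clamp cols',(C.T@M).round(3).tolist());return s,M,C
def go(c,P=P):
    s,M,C=off(P);w=np.array([P[0],P[1],0])+C@(np.array(c)/1000);print('shift mm tool',(M.T@(w-s['tool_pos'])*1000).round(1))
E
python3 -c "
from look import *
go((-66,0,260))"
```

```text
clock: 1.15
tool_pos: [0.4676, 0.2461, 0.2607]
eef_rot: [0.907, 0.42, -0.0, -0.0]
contact_force: [-0.1, 0.6, -0.4]
opening: 0.998
t 1.15 tcp in clamp [-51.  145.3 260.7] open 87.8 F clamp axes [ 0.3  0.5 -0.4]
tool axes in clamp cols [[1.0, 0.001, -0.0], [0.001, -1.0, 0.0], [-0.0, -0.0, -1.0]]
shift mm tool [-15.2 145.3   0.6]
```

```bash
python3 -m pendant '[[[0,0,0],[-0.005,0.04,0],1],[[0,0,0],[-0.01,0.08,0],1],[[0,0,0],[-0.015,0.12,0],1],[[0,0,0],[-0.015,0.145,0],1],[[0,0,0],[-0.015,0.145,0],1],[[0,0,0],[-0.015,0.145,0],1]]'
python3 - <<'E'
from look import *
import cv2,pickle
s,M,C=off()
d=r.snapshot("wrist");d['s']=s;pickle.dump(d,open("w1.pkl","wb"));print(d['mtx'])
im=d['image'][:,:,::-1].copy();T=d['T_tool_cam']
for c in [(-92,0,145),(-92,-11,167),(-92,11,167),(-76,-11,167),(-76,11,167),(-150,0,128),(-166,15,128),(-134,-15,128),(-165,23,89),(-165,-23,89),(-25,23,89),(-25,-23,89),(-180,45,12),(-180,-45,12)]:
    w=np.array([P[0],P[1],0])+C@(np.array(c)/1000);t=M.T@(w-s['tool_pos']);x=T[:3,:3].T@(t-T[:3,3]);p=d['mtx']@x;p=p/p[2];print(c,p[:2].round());cv2.circle(im,(int(p[0]),int(p[1])),2,(0,0,255),-1)
cv2.imwrite("pics/w1.png",im)
E
```

```text
clock: 1.75
tool_pos: [0.5671, 0.1423, 0.2603]
eef_rot: [0.908, 0.42, -0.0, -0.0]
contact_force: [-0.8, -0.1, 0.6]
opening: 0.999
t 1.75 tcp in clamp [-65.6   2.3 260.3] open 87.9 F clamp axes [-0.6  0.5  0.6]
tool axes in clamp cols [[1.0, 0.0, -0.001], [0.0, -1.0, 0.001], [-0.001, -0.001, -1.0]]
[[423.01232833   0.         313.76181089]
 [  0.         423.01232833 246.21460103]
 [  0.           0.           1.        ]]
(-92, 0, 145) [272. 246.]
(-92, -11, 167) [269. 276.]
(-92, 11, 167) [268. 239.]
(-76, -11, 167) [296. 276.]
(-76, 11, 167) [296. 239.]
(-150, 0, 128) [187. 239.]
(-166, 15, 128) [161. 217.]
(-134, -15, 128) [213. 260.]
(-165, 23, 89) [179. 194.]
(-165, -23, 89) [185. 253.]
(-25, 23, 89) [369. 194.]
(-25, -23, 89) [367. 254.]
(-180, 45, 12) [186. 154.]
(-180, -45, 12) [194. 250.]
```

View pics/w1.png

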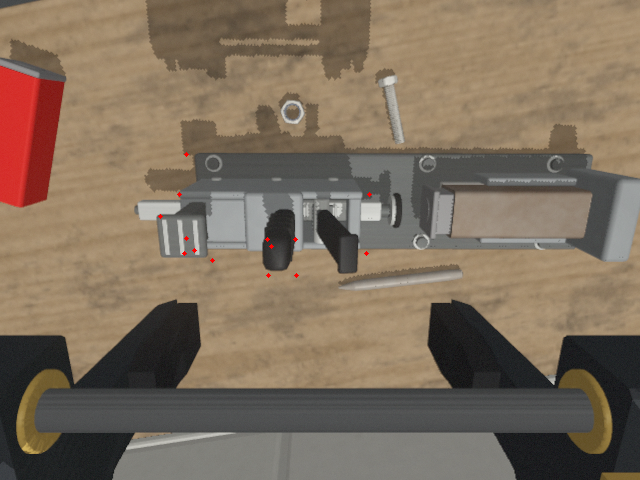

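Wrist view: the grip post spans x 264–292 and y 210–270, the trigger is at (345,245) and the tab is centred at (183,236). The fit is good to about 3 mm, with yaw aligned, so I'll go down astride the grip and trigger.

```bash
python3 -m pendant '[[[0,0,0],[-0.001,0,0.02],0.85],[[0,0,0],[-0.003,0,0.045],0.85],[[0,0,0],[-0.003,0,0.07],0.85],[[0,0,0],[-0.003,0,0.095],0.85],[[0,0,0],[-0.003,0,0.112],0.85],[[0,0,0],[-0.003,0,0.122],0.85],[[0,0,0],[-0.003,0,0.122],0.85],[[0,0,0],[-0.003,0,0.122],0.85]]' 20
python3 - <<'E'
from look import *
import cv2
off();cv2.imwrite("pics/w2.png",r.snapshot("wrist")['image'][:,:,::-1])
E
```

```text
clock: 2.6
tool_pos: [0.5655, 0.141, 0.1393]
eef_rot: [0.907, 0.421, 0.0, -0.0]
contact_force: [-0.4, 0.4, -0.3]
opening: 0.847
t 2.6 tcp in clamp [-67.6   2.6 139.3] open 74.6 F clamp axes [ 0.1  0.5 -0.3]
tool axes in clamp cols [[1.0, 0.002, 0.001], [0.002, -1.0, -0.0], [0.001, 0.0, -1.0]]
```

View pics/w2.png

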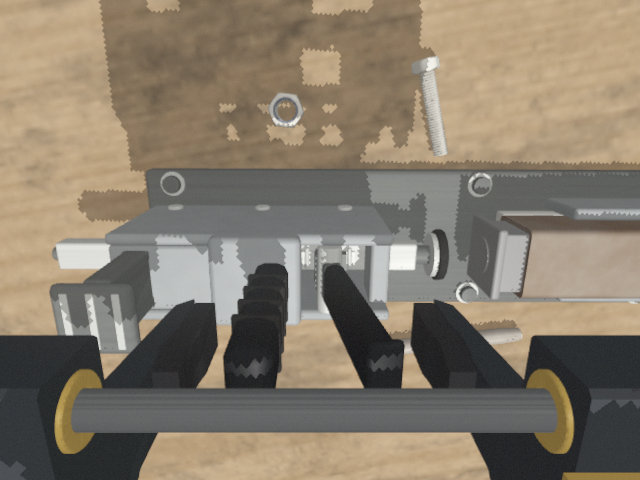

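Both fingers straddle the posts: rear finger tip (195,330), grip (255,345), trigger (385,360), front finger (435,340). I'll close gently until the rear pad meets the grip.

```bash
python3 -m pendant '[[[0,0,0],[0,0,0],0.72],[[0,0,0],[0,0,0],0.66],[[0,0,0],[0,0,0],0.63],[[0,0,0],[0,0,0],0.61],[[0,0,0],[0,0,0],0.59],[[0,0,0],[0,0,0],0.59]]' 20
python3 -c "
from look import *
off()"
```

```text
clock: 3.25
tool_pos: [0.5646, 0.1388, 0.139]
eef_rot: [0.908, 0.42, -0.001, 0.0]
contact_force: [-2.7, -2.8, 5.8]
opening: 0.593
t 3.25 tcp in clamp [-69.9   1.9 139. ] open 52.2 F clamp axes [-3.9  0.2  5.8]
tool axes in clamp cols [[1.0, 0.0, -0.003], [0.0, -1.0, 0.0], [-0.003, -0.0, -1.0]]
```

```bash
python3 -m pendant '[[[0,0,0],[-0.003,0,0],0.55],[[0,0,0],[-0.005,0,0],0.50],[[0,0,0],[-0.0075,0,0],0.45],[[0,0,0],[-0.01,0,0],0.40],[[0,0,0],[-0.0115,0,0],0.36],[[0,0,0],[-0.012,0,0],0.34],[[0,0,0],[-0.012,0,0],0.34],[[0,0,0],[-0.012,0,0],0.34]]' 18
python3 -c "
from look import *
off()"
```

```text
clock: 4.05
tool_pos: [0.558, 0.1311, 0.1391]
eef_rot: [0.908, 0.42, 0.0, -0.0]
contact_force: [-1.2, -1.6, 6.1]
opening: 0.359
t 4.05 tcp in clamp [-80.1   1.9 139.1] open 31.6 F clamp axes [-2.  -0.1  6.1]
tool axes in clamp cols [[1.0, 0.001, 0.001], [0.001, -1.0, -0.0], [0.001, 0.0, -1.0]]
```

```bash
python3 -m pendant '[[[0,0,0],[0.003,0,0],0.42],[[0,0,0],[0.006,0,0],0.5],[[0,0,0],[0.0095,0,0],0.56],[[0,0,0],[0.012,0,0],0.62],[[0,0,0],[0.012,0,0],0.64],[[0,0,0],[0.012,0,0],0.64]]'
python3 - <<'E'
from look import *
import cv2
off();cv2.imwrite("pics/w3.png",r.snapshot("wrist")['image'][:,:,::-1])
E
```

```text
clock: 4.65
tool_pos: [0.5657, 0.1406, 0.1385]
eef_rot: [0.907, 0.42, 0.0, -0.0]
contact_force: [-0.1, -0.3, -0.3]
opening: 0.641
t 4.65 tcp in clamp [-67.8   2.3 138.5] open 56.4 F clamp axes [-0.2 -0.1 -0.3]
tool axes in clamp cols [[1.0, 0.002, 0.001], [0.002, -1.0, 0.0], [0.001, -0.0, -1.0]]
```

View pics/w3.png

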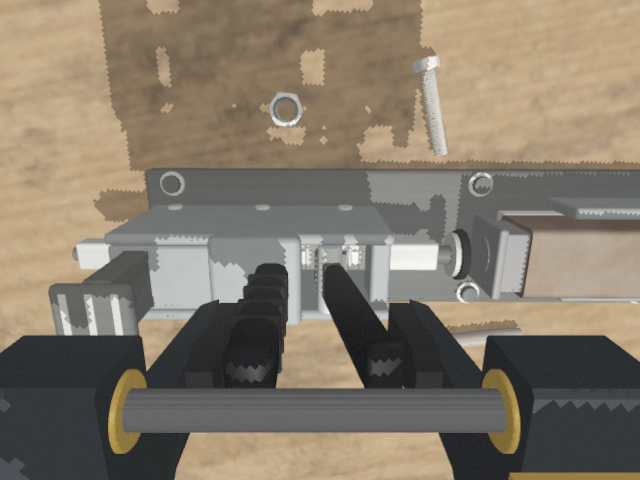

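The ram is up about 12 mm. The pad face, near (468,255), is now close to the plug head at (475,255), with about 9 mm of plug still showing. I'll do the next stroke in two parts and watch the force and opening.

```bash
python3 -m pendant '[[[0,0,0],[0,0,0],0.59],[[0,0,0],[-0.003,0,0],0.55],[[0,0,0],[-0.005,0,0],0.52],[[0,0,0],[-0.006,0,0],0.49],[[0,0,0],[-0.007,0,0],0.46],[[0,0,0],[-0.007,0,0],0.46]]' 20
python3 -c "
from look import *
off()"
python3 -m pendant '[[[0,0,0],[-0.001,0,0],0.43],[[0,0,0],[-0.0025,0,0],0.40],[[0,0,0],[-0.003,0,0],0.39],[[0,0,0],[-0.003,0,0],0.39]]' 20
python3 -c "
from look import *
off()"
```

```text
clock: 5.3
tool_pos: [0.5607, 0.1347, 0.1389]
eef_rot: [0.908, 0.42, -0.0, -0.0]
contact_force: [-3.6, -1.0, 4.3]
opening: 0.459
t 5.3 tcp in clamp [-75.5   2.2 138.9] open 40.4 F clamp axes [-3.1  2.1  4.3]
tool axes in clamp cols [[1.0, 0.001, -0.0], [0.001, -1.0, 0.0], [-0.0, -0.0, -1.0]]
clock: 5.7
tool_pos: [0.5587, 0.1323, 0.1389]
eef_rot: [0.908, 0.42, -0.0, -0.0]
contact_force: [-3.9, -1.8, 6.1]
opening: 0.392
t 5.7 tcp in clamp [-78.6   2.2 138.9] open 34.5 F clamp axes [-3.9  1.8  6.1]
tool axes in clamp cols [[1.0, 0.001, -0.0], [0.001, -1.0, 0.0], [-0.0, -0.0, -1.0]]
```

It follows the target, so nothing has seated yet. I'll finish the stroke, then let go.

```bash
python3 -m pendant '[[[0,0,0],[-0.001,0,0],0.37],[[0,0,0],[-0.002,0,0],0.35],[[0,0,0],[-0.002,0,0],0.34],[[0,0,0],[-0.002,0,0],0.34],[[0,0,0],[-0.002,0,0],0.34]]' 20
python3 -c "
from look import *
off()"
python3 -m pendant '[[[0,0,0],[0.003,0,0],0.42],[[0,0,0],[0.006,0,0],0.5],[[0,0,0],[0.0095,0,0],0.56],[[0,0,0],[0.012,0,0],0.62],[[0,0,0],[0.012,0,0],0.64],[[0,0,0],[0.012,0,0],0.64]]'
python3 - <<'E'
from look import *
import cv2
off();cv2.imwrite("pics/w4.png",cv2.resize(r.snapshot("wrist")['image'][180:340,360:640,::-1],None,fx=2,fy=2,interpolation=2))
E
```

```text
clock: 6.2
tool_pos: [0.5578, 0.1313, 0.1389]
eef_rot: [0.907, 0.42, 0.0, -0.0]
contact_force: [-3.4, -0.5, 6.0]
opening: 0.36
t 6.2 tcp in clamp [-80.    2.3 138.9] open 31.6 F clamp axes [-2.6  2.3  6. ]
tool axes in clamp cols [[1.0, 0.001, 0.0], [0.001, -1.0, 0.0], [0.0, -0.0, -1.0]]
clock: 6.8
tool_pos: [0.5659, 0.1405, 0.1385]
eef_rot: [0.907, 0.42, 0.001, -0.0]
contact_force: [-0.8, -0.5, -0.5]
opening: 0.639
t 6.8 tcp in clamp [-67.7   2.  138.5] open 56.2 F clamp axes [-0.9  0.3 -0.5]
tool axes in clamp cols [[1.0, 0.001, 0.001], [0.001, -1.0, -0.0], [0.001, 0.0, -1.0]]
```

View pics/w4.png

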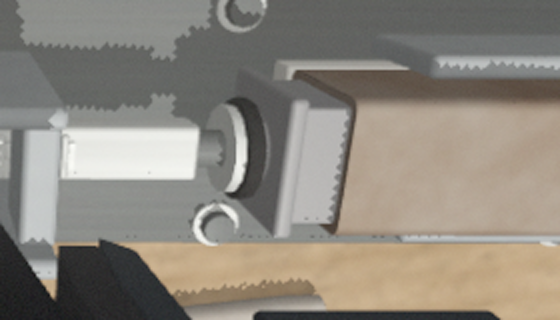

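The pad is now on the plug head. The tube has slid about 3 mm towards the jaw, and about 10 mm of plug is still out (crop x 303–345). For the third stroke I'll use smaller increments.

```bash
python3 -m pendant '[[[0,0,0],[0,0,0],0.59],[[0,0,0],[-0.003,0,0],0.55],[[0,0,0],[-0.005,0,0],0.52],[[0,0,0],[-0.006,0,0],0.49],[[0,0,0],[-0.007,0,0],0.46],[[0,0,0],[-0.007,0,0],0.46]]' 20
python3 -c "
from look import *
off()"
python3 -m pendant '[[[0,0,0],[-0.001,0,0],0.43],[[0,0,0],[-0.002,0,0],0.41],[[0,0,0],[-0.002,0,0],0.41]]' 20
python3 -c "
from look import *
off()"
```

```text
clock: 7.45
tool_pos: [0.561, 0.1346, 0.1389]
eef_rot: [0.908, 0.42, 0.0, 0.0]
contact_force: [-2.7, -2.8, 3.8]
opening: 0.463
t 7.45 tcp in clamp [-75.4   1.9 138.9] open 40.8 F clamp axes [-3.9  0.2  3.8]
tool axes in clamp cols [[1.0, 0.001, 0.0], [0.001, -1.0, -0.0], [0.0, 0.0, -1.0]]
clock: 7.75
tool_pos: [0.5603, 0.1338, 0.139]
eef_rot: [0.907, 0.42, 0.001, -0.0]
contact_force: [-1.8, -1.5, 2.0]
opening: 0.441
t 7.75 tcp in clamp [-76.5   2.  139. ] open 38.8 F clamp axes [-2.3  0.4  2. ]
tool axes in clamp cols [[1.0, 0.001, 0.002], [0.001, -1.0, -0.0], [0.002, 0.0, -1.0]]
```

```bash
python3 -m pendant '[[[0,0,0],[0,0,0],0.41],[[0,0,0],[0,0,0],0.41],[[0,0,0],[0,0,0],0.41],[[0,0,0],[0,0,0],0.41]]' 20
python3 - <<'E'
from look import *
import cv2
off();cv2.imwrite("pics/w5.png",cv2.resize(r.snapshot("wrist")['image'][180:340,360:640,::-1],None,fx=2,fy=2,interpolation=2))
E
```

```text
clock: 8.15
tool_pos: [0.5598, 0.1332, 0.1389]
eef_rot: [0.908, 0.42, 0.0, 0.0]
contact_force: [-1.5, -2.0, 4.7]
opening: 0.423
t 8.15 tcp in clamp [-77.2   1.9 138.9] open 37.2 F clamp axes [-2.5 -0.2  4.7]
tool axes in clamp cols [[1.0, 0.001, 0.0], [0.001, -1.0, -0.0], [0.0, 0.0, -1.0]]
```

View pics/w5.png

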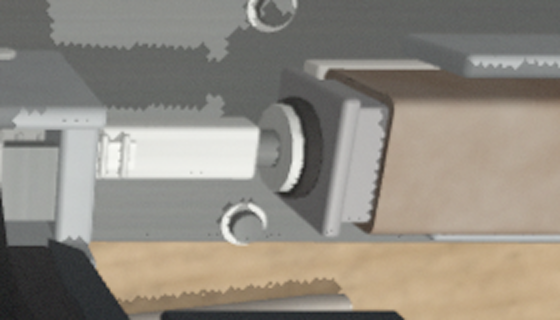

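The plug neck is now about 30 crop px against 42 before, roughly 7 mm out. It is sliding in, slowly, at this force, so I'll finish the stroke with slightly more.

```bash
python3 -m pendant '[[[0,0,0],[-0.001,0,0],0.40],[[0,0,0],[-0.002,0,0],0.38],[[0,0,0],[-0.002,0,0],0.36],[[0,0,0],[-0.003,0,0],0.34],[[0,0,0],[-0.003,0,0],0.34],[[0,0,0],[-0.003,0,0],0.34]]' 22
python3 -c "
from look import *
off()"
python3 -m pendant '[[[0,0,0],[0,0,0],0.34],[[0,0,0],[0,0,0],0.34],[[0,0,0],[0,0,0],0.34],[[0,0,0],[0,0,0],0.34]]' 22
python3 -c "
from look import *
off()"
```

```text
clock: 8.8
tool_pos: [0.5579, 0.131, 0.1389]
eef_rot: [0.907, 0.42, 0.0, 0.0]
contact_force: [0.1, 0.0, 6.0]
opening: 0.353
t 8.8 tcp in clamp [-80.1   2.  138.9] open 31.1 F clamp axes [ 0.1 -0.1  6. ]
tool axes in clamp cols [[1.0, 0.001, 0.0], [0.001, -1.0, -0.0], [0.0, 0.0, -1.0]]
clock: 9.2
tool_pos: [0.558, 0.131, 0.1389]
eef_rot: [0.907, 0.42, 0.0, 0.0]
contact_force: [0.4, 0.6, 5.1]
opening: 0.356
t 9.2 tcp in clamp [-80.1   1.9 138.9] open 31.4 F clamp axes [0.7 0.1 5.1]
tool axes in clamp cols [[1.0, 0.001, 0.0], [0.001, -1.0, -0.0], [0.0, 0.0, -1.0]]
```

Third stroke done, to the full-squeeze opening of 31 mm. Next I'll let go and start stroke 4 carefully.

```bash
python3 -m pendant '[[[0,0,0],[0.003,0,0],0.42],[[0,0,0],[0.006,0,0],0.5],[[0,0,0],[0.0095,0,0],0.56],[[0,0,0],[0.012,0,0],0.62],[[0,0,0],[0.012,0,0],0.64],[[0,0,0],[0.012,0,0],0.64]]'
python3 - <<'E'
from look import *
import cv2
off();cv2.imwrite("pics/w6.png",cv2.resize(r.snapshot("wrist")['image'][180:340,360:640,::-1],None,fx=2,fy=2,interpolation=2))
E
```

```text
clock: 9.8
tool_pos: [0.565, 0.1401, 0.1383]
eef_rot: [0.907, 0.42, -0.001, -0.0]
contact_force: [-0.4, 0.2, -0.1]
opening: 0.642
t 9.8 tcp in clamp [-68.7   2.4 138.3] open 56.5 F clamp axes [-0.1  0.4 -0.1]
tool axes in clamp cols [[1.0, 0.001, -0.001], [0.001, -1.0, 0.001], [-0.001, -0.001, -1.0]]
```

View pics/w6.png

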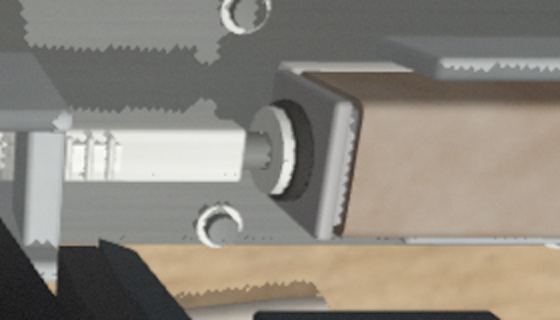

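Only about 2 mm of neck is left (crop x 347–355). I'll take a short, gentle final stroke.

```bash
python3 -m pendant '[[[0,0,0],[0,0,0],0.59],[[0,0,0],[-0.003,0,0],0.55],[[0,0,0],[-0.004,0,0],0.52],[[0,0,0],[-0.005,0,0],0.50],[[0,0,0],[-0.005,0,0],0.48],[[0,0,0],[-0.005,0,0],0.48]]' 20
python3 -c "
from look import *
off()"
python3 -m pendant '[[[0,0,0],[-0.001,0,0],0.46],[[0,0,0],[-0.001,0,0],0.45],[[0,0,0],[-0.001,0,0],0.44],[[0,0,0],[-0.001,0,0],0.44],[[0,0,0],[-0.001,0,0],0.44]]' 20
python3 -c "
from look import *
off()"
python3 -m pendant '[[[0,0,0],[0,0,0],0.44],[[0,0,0],[0,0,0],0.44],[[0,0,0],[0,0,0],0.44],[[0,0,0],[0,0,0],0.44]]' 20
python3 -c "
from look import *
off()"
```

```text
clock: 10.45
tool_pos: [0.5613, 0.1354, 0.1388]
eef_rot: [0.908, 0.42, -0.001, 0.0]
contact_force: [-4.9, -3.1, 5.9]
opening: 0.479
t 10.45 tcp in clamp [-74.6   2.2 138.8] open 42.2 F clamp axes [-5.5  1.7  5.9]
tool axes in clamp cols [[1.0, 0.001, -0.002], [0.001, -1.0, 0.001], [-0.002, -0.001, -1.0]]
clock: 10.95
tool_pos: [0.5609, 0.135, 0.1388]
eef_rot: [0.908, 0.42, -0.001, 0.0]
contact_force: [-4.9, -3.3, 5.4]
opening: 0.468
t 10.95 tcp in clamp [-75.2   2.2 138.8] open 41.2 F clamp axes [-5.7  1.6  5.4]
tool axes in clamp cols [[1.0, 0.001, -0.002], [0.001, -1.0, 0.001], [-0.002, -0.001, -1.0]]
clock: 11.35
tool_pos: [0.5609, 0.135, 0.1388]
eef_rot: [0.908, 0.42, -0.001, 0.0]
contact_force: [-5.0, -3.8, 5.7]
opening: 0.468
t 11.35 tcp in clamp [-75.2   2.2 138.8] open 41.2 F clamp axes [-6.1  1.4  5.7]
tool axes in clamp cols [[1.0, 0.001, -0.002], [0.001, -1.0, 0.001], [-0.002, -0.001, -1.0]]
```

It stalls at 41.2 mm with no creep, whereas before it crept. I'll take out the arm's side load, which adds a little force at the trigger, and look.

```bash
python3 -m pendant '[[[0,0,0],[-0.001,0,0],0.44],[[0,0,0],[-0.002,0,0],0.44],[[0,0,0],[-0.002,0,0],0.44],[[0,0,0],[-0.002,0,0],0.44],[[0,0,0],[-0.002,0,0],0.44]]' 21
python3 - <<'E'
from look import *
import cv2
off();cv2.imwrite("pics/w7.png",cv2.resize(r.snapshot("wrist")['image'][200:320,440:600,::-1],None,fx=4,fy=4,interpolation=2))
E
```

```text
clock: 11.85
tool_pos: [0.5606, 0.1346, 0.1388]
eef_rot: [0.907, 0.42, 0.001, -0.0]
contact_force: [-2.4, 0.6, 4.2]
opening: 0.458
t 11.85 tcp in clamp [-75.6   2.2 138.8] open 40.3 F clamp axes [-1.1  2.2  4.2]
tool axes in clamp cols [[1.0, 0.002, 0.001], [0.002, -1.0, 0.0], [0.001, -0.0, -1.0]]
```

View pics/w7.png

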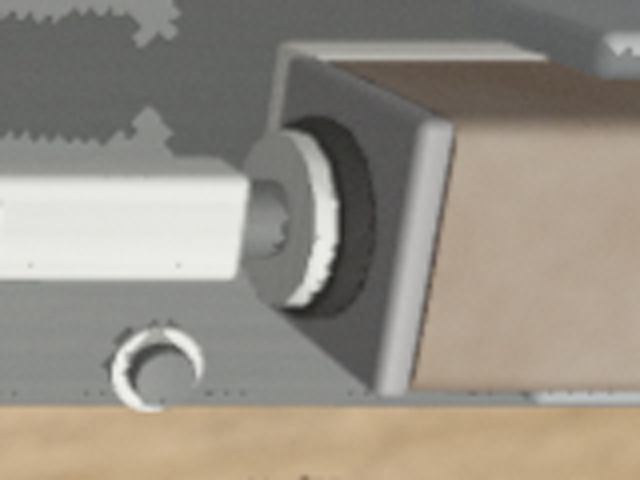

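Seated: the head is flush on the tube (crop x 410–440), with no neck visible. Now I'll ease off, rise and go over to the tab with the fingers shut.

```bash
python3 -m pendant '[[[0,0,0],[0.003,0,0],0.5],[[0,0,0],[0.005,0,0],0.56],[[0,0,0],[0.008,0,0],0.64],[[0,0,0],[0.008,0,0],0.75],[[0,0,0],[0.008,0,0],0.85],[[0,0,0],[0.008,0,0],0.85],[[0,0,0],[0.008,0,-0.02],0.85],[[0,0,0],[0.008,0,-0.045],0.85],[[0,0,0],[0.008,0,-0.07],0.85],[[0,0,0],[0.008,0,-0.07],0.85]]'
python3 -m pendant '[[[0,0,0],[-0.03,0,0],0.6],[[0,0,0],[-0.06,0,0],0.3],[[0,0,0],[-0.085,0,0],0],[[0,0,0],[-0.085,0,0],0],[[0,0,0],[-0.085,0,0],0],[[0,0,0],[-0.085,0,0],0],[[0,0,0],[-0.085,0,0],0]]'
python3 -c "
from look import *
go((-154,2,137))"
```

```text
clock: 12.9
tool_pos: [0.5678, 0.1407, 0.2119]
eef_rot: [0.908, 0.42, 0.004, 0.0]
contact_force: [0.9, -0.2, -0.3]
opening: 0.85
clock: 13.6
tool_pos: [0.5111, 0.0764, 0.2085]
eef_rot: [0.907, 0.421, 0.0, -0.0]
contact_force: [-0.4, -0.1, 0.4]
opening: 0.239
t 13.6 tcp in clamp [-152.     2.2  208.5] open 21.0 F clamp axes [-0.3  0.2  0.4]
tool axes in clamp cols [[1.0, 0.003, 0.001], [0.003, -1.0, 0.0], [0.001, -0.0, -1.0]]
shift mm tool [-2.1  0.2 71.5]
```

```bash
python3 -m pendant '[[[0,0,0],[-0.002,0,0.01],0],[[0,0,0],[-0.002,0,0.02],0],[[0,0,0],[-0.002,0,0.03],0],[[0,0,0],[-0.002,0,0.045],0],[[0,0,0],[-0.002,0,0.06],0],[[0,0,0],[-0.002,0,0.067],0],[[0,0,0],[-0.002,0,0.067],0]]'
python3 -m pendant '[[[0,0,0],[0,0,0.003],0],[[0,0,0],[0,0,0.006],0],[[0,0,0],[0,0,0.009],0],[[0,0,0],[0,0,0.011],0],[[0,0,0],[0,0,0.011],0]]'
python3 -c "
from look import *
off()"
```

```text
clock: 14.3
tool_pos: [0.5084, 0.0737, 0.1404]
eef_rot: [0.907, 0.42, -0.001, -0.0]
contact_force: [-0.6, -0.3, 0.6]
opening: 0.0
clock: 14.8
tool_pos: [0.5096, 0.0739, 0.1308]
eef_rot: [0.908, 0.42, 0.001, 0.0]
contact_force: [0.0, 0.1, 2.4]
opening: 0.007
t 14.8 tcp in clamp [-154.9    1.7  130.8] open 0.6 F clamp axes [0.1 0.  2.4]
tool axes in clamp cols [[1.0, 0.001, 0.001], [0.001, -1.0, -0.001], [0.001, 0.001, -1.0]]
```

```bash
python3 -m pendant '[[[0,0,0],[0,0,0.002],0],[[0,0,0],[0,0,0.004],0],[[0,0,0],[0,0,0.004],0],[[0,0,0],[0,0,0.004],0],[[0,0,0],[0,0,0.004],0],[[0,0,0],[0,0,0.004],0],[[0,0,0],[0,0,0.004],0],[[0,0,0],[0,0,0.004],0],[[0,0,0],[0,0,0.004],0],[[0,0,0],[0,0,0.004],0]]'
python3 -m pendant '[[[0,0,0],[0,0,0],0],[[0,0,0],[0,0,0],0],[[0,0,0],[0,0,0],0],[[0,0,0],[0,0,0],0],[[0,0,0],[0,0,0],0],[[0,0,0],[0,0,0],0],[[0,0,0],[0,0,0],0],[[0,0,0],[0,0,0],0],[[0,0,0],[0,0,0],0],[[0,0,0],[0,0,0],0]]'
python3 -m pendant '[[[0,0,0],[0,0,-0.02],0],[[0,0,0],[0,0,-0.05],0],[[0,0,0],[0,0,-0.08],0],[[0,0,0],[0.03,0,-0.11],0],[[0,0,0],[0.06,0,-0.125],0],[[0,0,0],[0.085,0,-0.125],0],[[0,0,0],[0.085,0,-0.125],0],[[0,0,0],[0.085,0,-0.125],0],[[0,0,0],[0.085,0,-0.125],0]]'
python3 - <<'E'
from look import *
import cv2
off();cv2.imwrite("pics/w8.png",r.snapshot("wrist")['image'][:,:,::-1])
E
```

```text
clock: 15.8
tool_pos: [0.5097, 0.0739, 0.1283]
eef_rot: [0.908, 0.42, 0.001, 0.0]
contact_force: [-2.1, -0.9, 17.7]
opening: 0.007
clock: 16.8
tool_pos: [0.5097, 0.0739, 0.1283]
eef_rot: [0.907, 0.42, 0.001, 0.0]
contact_force: [-2.8, 0.0, 18.2]
opening: 0.002
clock: 17.7
tool_pos: [0.5631, 0.1372, 0.251]
eef_rot: [0.908, 0.42, -0.001, 0.0]
contact_force: [-0.1, -0.7, -0.4]
opening: 0.007
t 17.7 tcp in clamp [-72.1   2.  251. ] open 0.6 F clamp axes [-0.6 -0.4 -0.4]
tool axes in clamp cols [[1.0, 0.0, -0.003], [0.0, -1.0, 0.001], [-0.003, -0.001, -1.0]]
```

View pics/w8.png

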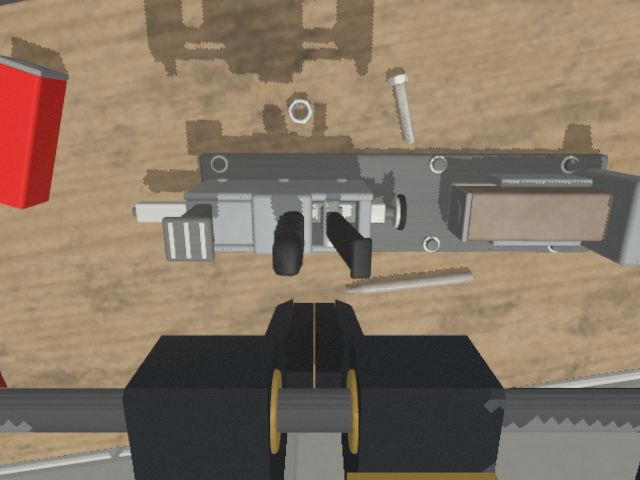

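The ram is back: the pad sits the same distance in front of the housing as at the start, about (403,212), and the tail is out behind. The plug is flush, the trigger is at rest and the bolt, nut and punch are in place.

```bash
python3 -c "
from plant import r
print(r.finish_job())"
```

```text
the job is handed in; nothing more can be done
None
```

The plug is pressed home and the ram is back at its stop. I handed the job in at about 18 s of the 64 s allowed. The hand-in reports no verdict, so the results below are from my own checks.

- **Pressing:** I took three full strokes and one short one, at a grip force of 18 to 22 N. On the short stroke the trigger stalled at about 41 mm opening and stopped creeping. The close-up then showed the plug head flat against the tube, and I eased off.
- **Release:** I held the tab down for about 2 s at about 18 N, a bit above the stated 15 N because the tab was at the end of its travel.
- **Last picture:** It showed the ram pad back at its starting distance from the housing, the trigger at rest and the tube lying flat in its bed near the fixed jaw. The bolt, nut and punch looked undisturbed, and the gripper was clear of everything.
- **Limits of the checks:** These were judged by eye from the images. I did not measure the force on the plug directly. From the grip setting and your trigger figures, I estimate it stayed under about 17 N. My clamp position was about 3 mm off along its length; I allowed for that in the moves.

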